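# Ease the ring case shut

## Task

Close the ring case on the jeweller's bench: push its open lid forward from behind until it starts to fall, catch it on a finger and lower it gently until it is fully shut, without letting it drop or slam. Do not grip or pinch the lid or hit it hard, only touch it and let it rest on the finger; leave the jar, the ring mandrel and the tin where they stand, and finish clear of everything.

Things in the scene. Friction and masses are not known exactly. Their poses are not given: they have to be found in the camera images.
- case: Dark wooden ring case fixed to the bench, an open box 130 (x) x 220 (y) x 100 mm high with 10 mm walls and a filling of blue cloth, grey rolls and rings up to 80 mm high. Origin: centre of its underside, on the bench. Its x axis points from its front (towards the robot, turned by its yaw) to its hinge side, z is up.
- hinge (a point): Middle of the hinge line, on the rim of the case's far side: 65 mm along case x and 100 mm above the case's origin. The hinge line runs along case y and stays put. Axes as the case.
- lid (a joint): Lid angle, rad: 0 shut, 1.57 upright, 1.80 backward stop; starts leaning back at 1.65 to 1.73. Hinge friction 0.05 N m, damping 0.22 N m s/rad, no spring: near upright the lid stays where left; tipped forward below about 1.2 to 1.35 (varies with its mass) it falls by itself, slowly at first (some 2 s to half way), then slams. 2 N up at the free edge carries it.
- lip_edge (a point): Middle of the lid's free edge, 165 mm from the hinge line, on the lid's underside (the face towards the robot when open). x: from free edge to hinge, y: along the edge, z: out of the outer face (up when shut). Shut, this edge overhangs the case front by 35 mm at rim height, with free space below: a finger sloping about 45 degrees can reach under it and carry the lid to the end.
- jar: Closed glass jar with red cap, 56 mm diameter, 75 mm high, loose, beside the case. Origin: centre of its underside. Bystander.
- mandrel: Steel ring mandrel, a slim cone 150 mm high on a round foot of 68 mm diameter, loose, beside the case. Origin: centre of its underside. Bystander.
- tin: Flat round aluminium tin, 57 mm diameter, 25 mm high, loose, before a front corner of the case. Origin: centre of its underside. Bystander.
- lid_mid (a point): Middle of the lid's outer face (away from the robot when open, top when shut). The lid is a dark wooden slab with a brass strip along its free edge, 165 mm from hinge to free edge, 220 mm wide, 10 mm thick, about 0.3 kg. Axes as lip_edge.

How it is judged:
By the outcome, as a careful person would: the job done as asked, in the order asked, and still so for the second after the job is handed in, with the robot touching nothing.
It also fails if it takes over 56 s, if anything falls off the work surface, if the arm or the gripper's body presses on something with over 40 N, if the wrist force passes 120 N, or if a joint passes its speed limit or range.

## Robot

A 7-joint arm with a two-finger parallel gripper is mounted at the origin on the work surface. World frame = base frame: x ahead of the robot, y to its left, z up, the work surface at z = 0. Lengths are in m, angles in degrees, forces in N, time in s.
With the tool pointing down it reaches from about 0.425 to 0.875 m from the base axis. Payload 4.7 kg.
Tool frame: the origin (TCP) lies at the very end of the fingers, on their centre line; the grasp point (between the pads) lies 19 mm behind it; z points along the fingers, x is the direction in which the jaws open and shut, and the axes are right-handed (so a half turn about z gives the same grasp; the last joint's range is limited). The gripper opens to 87 mm and grips with 3 to 60 N. Pads are 19 mm wide; open, the fingers measure 117 mm over their backs; the gripper's body (75 mm by 190 mm) begins 51 mm behind the grasp point.
Start: joints at [-66.056, 18.392, -4.016, 83.108, 1.295, 78.541, -3.26], TCP at [0.255, 0.598, 0.223] pointing down, gripper open.
Joint ranges: [-163.93, 163.93], [-17.29, 119.83], [-79.2, 71.16], [3.27, 140.29], [-89.18, 269.18], [5.43, 117.66], [-154.24, 154.24]. Speed limits (degrees/s): [147.25, 147.25, 180, 180, 180, 180, 180].

## Interface

Orientations are given as [roll, pitch, yaw] about the fixed x, y, z axes, in that order (R = Rz(yaw) Ry(pitch) Rx(roll)).
In Python, from cell import sensors, vision, env gives the robot as it stands.
- The arm moves only by the shell command python3 -m inch 'ROWS' [OPENING] [FORCE]. ROWS is a JSON object of lists of equal length, an entry for each row: "dp": the shift along the tool's x, y, z in m, a list of three; "turn": the turn about the tool's z in degrees. A call has 1 to 8 rows; each row shifts and turns the commanded pose from where the row before left it, along the tool's axes as they then stand; what a row does not reach is not made up. A row lasts 1/8 s, in which the tool goes at most 62.5 mm and 10.7 degrees, less where a joint would pass 70% of its speed; a pose out of reach is approached as far as the arm can. A call is refused whole if a number of a shift passes 0.0625 or a number of a turn 10.7, either way. A call with a gripper value outside its range is refused whole. OPENING is the closure, from -1 (fully open) to 1 (shut), set as the call begins (- or left out, the last holds). The fingers move at their own pace and stop on an object; FORCE is the grip in N (left out, the last holds). Time passes only in rows, so rows that do not move let the fingers close. It gives the time, the measured TCP pose, the force and the opening at its end, in the units of the state.
- sensors.get_obs(): the state, without advancing time (a new reading comes with each control period).
- vision.read_camera(name): name is "scene" or "top"; returns the picture (384x512x3 uint8, blue, green, red); there is no depth.
- vision.get_calibration(name): a dict with "K" (3x3 intrinsics, pixels), "pose" (4x4, takes a point from camera to world coordinates). Camera axes: x right, y down, z forward; pixel columns grow to the right and rows downward; lengths in m; the calibration is good to about 2 mm. A picture is of the moment at which its call begins. get_calibration takes no time and is no camera call.
- env.sign_off(): hands the job in, once; it reports no verdict.
The state is a dict: "time_s": time; "qpos": joint angles; "joint_velocities": joint speeds; "effort": joint torques, N m; "tool_pos": TCP position; "tool_rot": TCP orientation; "force": force on the tool from outside, world axes, zero at the start; "wrist_torque": the same for the moment, N m; "grip_width": finger opening in m.
Only numpy, scipy, OpenCV 4.12 (cv2) and the standard library are available. Lean on these libraries where they do the work, as an engineer would, in place of code of your own. Each camera call takes 0.05 s, during which the arm holds its last target.

## Working session

There is one attempt and no reset: what is moved stays moved. The work goes in short steps, Python scripts to look and compute and a shell command to move; the robot and the scene stay as the last step left them, time stands still between calls to the robot, and variables do not carry over. Pictures are saved under pics/ and viewed, and the job is handed in when it is done.

```bash
ls; mkdir -p pics; python3 - <<'E'
from cell import sensors,vision
import cv2
print(sensors.get_obs())
for n in("scene","top"):
    im=vision.read_camera(n); cv2.imwrite(f"pics/{n}0.png",im); print(n,vision.get_calibration(n))
E
```

```text
pics
{'time_s': 0.0, 'qpos': array([-66.0566231 ,  18.43879751,  -4.01523813,  83.17660022,
         1.29443703,  78.53992558,  -3.26024774]), 'joint_velocities': array([-0.02622908, -0.05921493,  0.05475677,  0.05872528,  0.00657253,
        0.0348564 ,  0.06689999]), 'effort': array([ 4.83170794e-06, -4.91280627e+01, -4.03932156e-01, -3.12527525e+01,
       -6.40359591e-02,  4.34924173e-02,  1.37326665e-04]), 'tool_pos': array([0.25521518, 0.59718806, 0.22144956]), 'tool_rot': array([1.79994651e+02, 1.10111076e-01, 6.68657667e+01]), 'force': array([ 0.39366459,  0.49098325, -0.49121041]), 'wrist_torque': array([-0.01893834,  0.01244031, -0.03894366]), 'grip_width': 0.08686211987467976}
scene {'K': array([[394.12486998,   0.        , 248.69439924],
       [  0.        , 394.12486998, 188.0826028 ],
       [  0.        ,   0.        ,   1.        ]]), 'pose': array([[-0.49730131,  0.59968199, -0.62695527,  1.0422632 ],
       [ 0.86745746,  0.35573455, -0.34780812,  0.29725178],
       [ 0.01445539, -0.71682246, -0.69710587,  0.64896877],
       [ 0.        ,  0.        ,  0.        ,  1.        ]])}
top {'K': array([[384.30720298,   0.        , 252.08326723],
       [  0.        , 384.30720298, 191.63417391],
       [  0.        ,   0.        ,   1.        ]]), 'pose': array([[-2.84453338e-02, -9.82638606e-01,  1.83336393e-01,
         3.76529520e-01],
       [-9.99595347e-01,  2.79484252e-02, -5.29421193e-03,
         2.35343629e-02],
       [ 7.83335685e-05, -1.83412801e-01, -9.83035980e-01,
         8.36333636e-01],
       [ 0.00000000e+00,  0.00000000e+00,  0.00000000e+00,
         1.00000000e+00]])}
```

View pics/scene0.png

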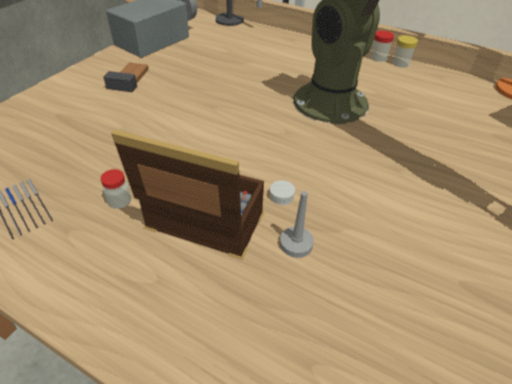

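View pics/top0.png

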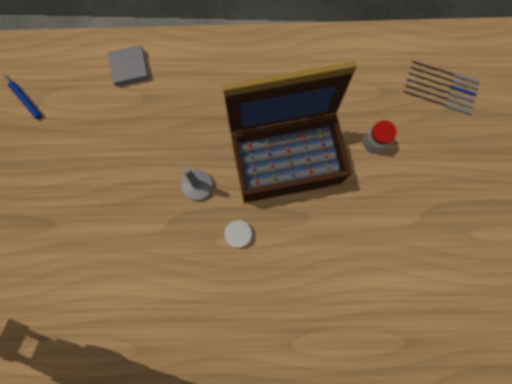

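```bash
python3 - <<'E'
import cv2
t=cv2.imread("pics/top0.png")[50:250,170:410]; cv2.imwrite("pics/tc0.png",cv2.resize(t,None,fx=3,fy=3,interpolation=cv2.INTER_CUBIC))
t=cv2.imread("pics/scene0.png")[125:265,90:330]; cv2.imwrite("pics/sc0.png",cv2.resize(t,None,fx=3.3,fy=3.3,interpolation=cv2.INTER_CUBIC))
E
```

```text
(no output)
```

View pics/tc0.png

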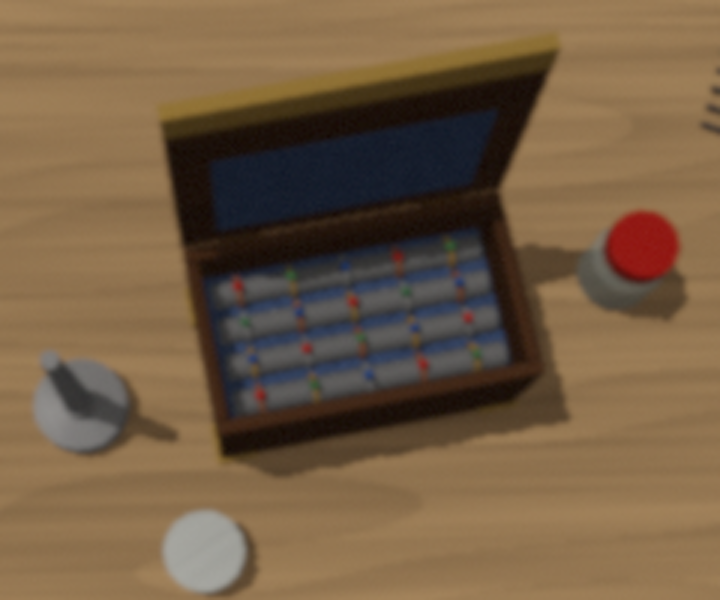

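View pics/sc0.png

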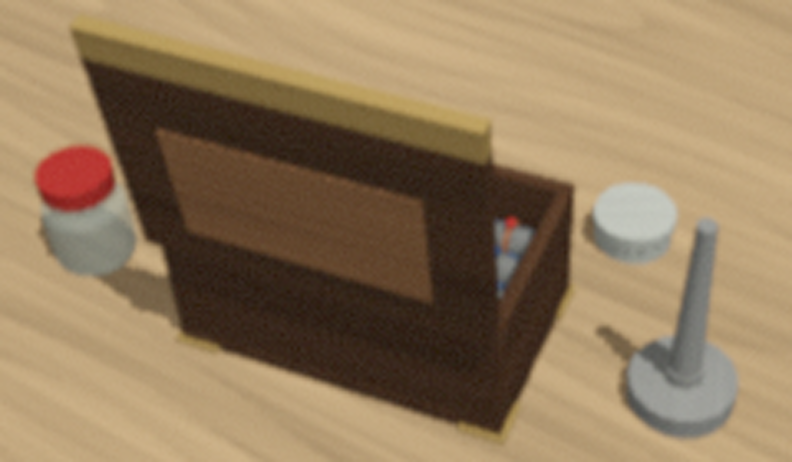

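```bash
cat > h.py <<'E'
import numpy as np
from cell import vision
C={n:vision.get_calibration(n) for n in("scene","top")}
def proj(n,P):
    K,T=C[n]["K"],C[n]["pose"]; p=T[:3,:3].T@(np.asarray(P)-T[:3,3]); q=K@p; return q[:2]/q[2]
def ray(n,uv,z):
    K,T=C[n]["K"],C[n]["pose"]; d=T[:3,:3]@np.linalg.inv(K)@[uv[0],uv[1],1]; return T[:3,3]+d*(z-T[2,3])/d[2]
def cw(s,P):
    x,y,w=s[:3];c,n=np.cos(w),np.sin(w); return np.array([x+c*P[0]-n*P[1],y+n*P[0]+c*P[1],P[2]])
def lidp(th,r,y,o):  # case coords: r along lid from hinge, o outward
    return [0.065-r*np.cos(th)+o*np.sin(th), y, .1+r*np.sin(th)+o*np.cos(th)]
tc=lambda u,v:(u/3+170,v/3+50)
sc=lambda u,v:(u/3.3+90,v/3.3+125)
E
python3 - <<'E'
from h import *
from scipy.optimize import least_squares
obs=[("top",tc(222,430),lambda s:[-.065,.11,.1]),("top",tc(541,366),lambda s:[-.065,-.11,.1]),
("top",tc(187,250),lambda s:[.065,.11,.1]),("top",tc(500,192),lambda s:[.065,-.11,.1]),("top",tc(222,458),lambda s:[-.065,.11,0]),
("scene",sc(180,335),lambda s:[.065,-.11,0]),("scene",sc(502,435),lambda s:[.065,.11,0]),("scene",sc(573,185),lambda s:[-.065,.11,.1]),
("top",tc(166,127),lambda s:lidp(s[3],.165,.11,0)),("top",tc(557,52),lambda s:lidp(s[3],.165,-.11,0)),
("scene",sc(76,20),lambda s:lidp(s[3],.165,-.11,0)),("scene",sc(490,124),lambda s:lidp(s[3],.165,.11,0))]
f=lambda s:np.concatenate([proj(n,cw(s,g(s)))-uv for n,uv,g in obs])
r=least_squares(f,[.55,-.08,.1,1.7],loss='soft_l1')
print(r.x,np.degrees(r.x[2:]));print(f(r.x).reshape(-1,2).round(1))
s=r.x
for nm,P in [("hinge",[.065,0,.1]),("lip",lidp(s[3],.165,0,0)),("mid",lidp(s[3],.08,0,.01)),("frontL",[-.065,.11,.1]),("frontR",[-.065,-.11,.1])]: print(nm,cw(s,P).round(4))
print("jar",ray("top",tc(622,272),0),"tin",ray("top",tc(205,552),.025),"man",ray("top",tc(82,410),.005))
E
```

```text
[ 0.59156062 -0.06030099  0.17266847  1.65488528] [ 9.89317485 94.81794193]
[[-0.7  1.2]
 [ 2.6  0.5]
 [-1.7 -1.3]
 [ 0.4 -2.6]
 [ 0.3 -0.2]
 [ 0.6  0.4]
 [-0.5 -0.2]
 [ 0.5 -2.3]
 [-2.1 -3.1]
 [ 1.5 -3.5]
 [ 0.6 -2.4]
 [ 0.2 -3.1]]
hinge [ 0.6556 -0.0491  0.1   ]
lip [ 0.6692 -0.0468  0.2644]
mid [ 0.672  -0.0463  0.1789]
frontL [0.5086 0.0369 0.1   ]
frontR [ 0.5464 -0.1798  0.1   ]
jar [ 0.64206741 -0.26851953  0.        ] tin [0.43801372 0.05066688 0.025     ] man [0.54614897 0.13946006 0.005     ]
```

```bash
python3 -m inch '{"dp":[[0.06,0,0],[0.06,0,0],[0.06,0,0],[0.06,0,0],[0.06,0,0],[0.06,0,0]],"turn":[0,0,0,0,0,0]}' ; python3 -c "
from cell import sensors;print(sensors.get_obs())"
```

```text
time_s: 0.85
tool_pos: [0.3563, 0.847, 0.212]
tool_rot: [178.3, -0.3, 68.5]
force: [-0.8, 0.4, -1.6]
grip_width: 0.0873
{'time_s': 0.85, 'qpos': array([-67.6863444 ,  63.36906233, -14.43363644,  13.06145853,
        14.99940343, 103.66495338,  -2.10522739]), 'joint_velocities': array([   2.42563568,    9.55007971, -138.71854272,  -15.28605354,
        127.94990602,    7.47220537,   -2.06660178]), 'effort': array([ 3.31322014e+00, -8.78572011e+01,  8.46306682e+00, -3.43338025e+01,
       -2.78403349e+00, -3.36398080e-02,  5.39815729e-02]), 'tool_pos': array([0.35625928, 0.84702693, 0.21198552]), 'tool_rot': array([178.3356204 ,  -0.34799059,  68.50150117]), 'force': array([-0.83591258,  0.36786673, -1.6167289 ]), 'wrist_torque': array([0.01583661, 0.08197732, 0.00064997]), 'grip_width': 0.08729264828312483}
```

```bash
python3 -m inch '{"dp":[[0,0,0]],"turn":[0]}' ;python3 -m inch '{"dp":[[0.03,0,0],[0.03,0,0],[0.03,0,0]],"turn":[0,0,0]}' ; python3 -c "
from cell import sensors;print(sensors.get_obs())"
```

```text
time_s: 0.98
tool_pos: [0.3415, 0.8516, 0.2163]
tool_rot: [179.7, -0.5, 69.4]
force: [-1.5, 0.1, -0.4]
grip_width: 0.0871
time_s: 1.35
tool_pos: [0.3588, 0.8818, 0.204]
tool_rot: [179.1, -4.0, 69.1]
force: [0.8, 0.5, 0.3]
grip_width: 0.0868
{'time_s': 1.35, 'qpos': array([-70.05064322,  69.06070679,   6.55295892,   3.51062287,
        -5.43685439, 103.48725877,  -0.30252574]), 'joint_velocities': array([ -1.82181022,   2.58892611,  58.24029441,  -0.57764653,
       -56.50487979, -13.08775312,   1.44310889]), 'effort': array([-4.09831451e-01, -8.18039346e+01, -1.65743999e+00, -2.97768277e+01,
        9.98369940e-01, -7.13318749e-02, -3.02021031e-02]), 'tool_pos': array([0.35877111, 0.88183001, 0.2039565 ]), 'tool_rot': array([179.08571869,  -3.97059497,  69.09907594]), 'force': array([0.81856546, 0.4745534 , 0.31635744]), 'wrist_torque': array([-0.08301562,  0.09378753,  0.02872562]), 'grip_width': 0.08682448589339005}
```

```bash
for i in 1; do python3 -m inch '{"dp":[[0.06,0,0],[0.06,0,0],[0.06,0,0],[0.06,0,0]],"turn":[0,0,0,0]}' ; done; python3 -c "
from cell import sensors;o=sensors.get_obs();print(o['qpos'].round(1),o['joint_velocities'].round(0))"
```

```text
time_s: 1.85
tool_pos: [0.3839, 0.9505, 0.1845]
tool_rot: [178.8, -13.9, 69.2]
force: [0.4, 0.3, -0.8]
grip_width: 0.0871
[-71.2  71.8  47.4   3.5 -45.6  91.9   0.7] [ -1.   4.  56.  -0. -56. -21.   1.]
```

```bash
python3 -m inch '{"dp":[[0.06,0.02,0],[0.06,0.02,0]],"turn":[0,0]}' ; python3 -c "
from cell import sensors;o=sensors.get_obs();print(o['qpos'].round(1),o['joint_velocities'].round(0))"
```

```text
time_s: 2.1
tool_pos: [0.4282, 0.9664, 0.1906]
tool_rot: [178.6, -18.9, 69.3]
force: [-0.5, -0.2, 0.1]
grip_width: 0.0871
[-69.2  72.3  56.8   3.5 -55.6  86.8   3. ] [  8.   1.  32.   0. -35. -20.   9.]
```

```bash
python3 -m inch '{"dp":[[0.06,0.045,0]],"turn":[0]}' ; python3 -c "
from cell import sensors;o=sensors.get_obs();print(o['qpos'].round(1),o['joint_velocities'].round(0))"; python3 -m inch '{"dp":[[0.06,0.045,0]],"turn":[0]}' ; python3 -c "
from cell import sensors;o=sensors.get_obs();print(o['qpos'].round(1),o['joint_velocities'].round(0))"
```

```text
time_s: 2.22
tool_pos: [0.4616, 0.9654, 0.1969]
tool_rot: [178.4, -21.1, 69.6]
force: [-0.3, -1.0, -0.2]
grip_width: 0.0872
[-67.2  72.3  59.4   3.4 -58.9  84.7   5. ] [ 17.   0.  20.   1. -25. -16.  16.]
time_s: 2.35
tool_pos: [0.4985, 0.9608, 0.2039]
tool_rot: [178.1, -23.3, 69.4]
force: [0.7, 0.2, -0.7]
grip_width: 0.0871
[-65.2  72.3  61.5   3.5 -61.6  82.7   6.9] [ 16.  -1.  16.   0. -22. -16.  15.]
```

```bash
python3 -m inch '{"dp":[[0.05,0.06,0]],"turn":[6]}' ; python3 -c "
from cell import sensors;o=sensors.get_obs();print(o['qpos'].round(1),o['joint_velocities'].round(0))"; python3 -m inch '{"dp":[[0.06,0.06,0]],"turn":[6]}' ; python3 -c "
from cell import sensors;o=sensors.get_obs();print(o['qpos'].round(1),o['joint_velocities'].round(0))"
```

```text
time_s: 2.48
tool_pos: [0.5384, 0.9507, 0.2115]
tool_rot: [-179.3, -25.3, 62.8]
force: [-0.2, -0.2, -0.4]
grip_width: 0.0866
[-62.8  72.2  62.7   3.4 -63.9  81.    3.2] [ 21.  -1.  10.   1. -18. -13. -29.]
time_s: 2.6
tool_pos: [0.58, 0.9374, 0.2192]
tool_rot: [-176.4, -27.0, 55.9]
force: [0.6, -1.7, -0.3]
grip_width: 0.087
[-60.2  72.1  63.8   3.5 -66.   79.4  -0.4] [ 20.  -1.   8.   0. -17. -13. -29.]
```

```bash
python3 -m inch '{"dp":[[0.06,0.06,0],[0.06,0.06,0]],"turn":[0,0]}' ; python3 -c "
from cell import sensors;o=sensors.get_obs();print(o['qpos'].round(1),o['joint_velocities'].round(0))"; python3 -m inch '{"dp":[[0.06,0.06,0],[0.06,0.06,0]],"turn":[0,0]}' ; python3 -c "
from cell import sensors;o=sensors.get_obs();print(o['qpos'].round(1),o['joint_velocities'].round(0))"
```

```text
time_s: 2.85
tool_pos: [0.6607, 0.9038, 0.2354]
tool_rot: [-176.6, -30.6, 55.9]
force: [0.8, 0.5, -0.9]
grip_width: 0.0872
[-55.1  71.8  65.1   3.5 -69.6  76.4   4.8] [ 20.  -1.   5.  -0. -14. -12.  19.]
time_s: 3.1
tool_pos: [0.7329, 0.8678, 0.2553]
tool_rot: [-177.0, -34.5, 55.6]
force: [0.1, 0.1, -1.1]
grip_width: 0.0875
[-50.4  71.4  66.    3.5 -73.1  73.4   9.4] [ 18.  -2.   3.  -0. -13. -12.  18.]
```

```bash
python3 -m inch '{"dp":[[0.06,0.06,0],[0.06,0.06,0]],"turn":[0,0]}' ; python3 -c "
from cell import sensors;o=sensors.get_obs();print(o['qpos'].round(1),o['joint_velocities'].round(0))"; python3 -m inch '{"dp":[[0.06,0.06,0],[0.06,0.06,0]],"turn":[0,0]}' ; python3 -c "
from cell import sensors;o=sensors.get_obs();print(o['qpos'].round(1),o['joint_velocities'].round(0))"
```

```text
time_s: 3.35
tool_pos: [0.7967, 0.8301, 0.2789]
tool_rot: [-177.8, -38.4, 55.4]
force: [0.2, -0.9, 0.4]
grip_width: 0.0872
[-46.   70.9  66.6   3.4 -76.2  70.6  13.6] [ 17.  -2.   1.  -1. -12. -11.  16.]
time_s: 3.6
tool_pos: [0.8526, 0.7914, 0.3048]
tool_rot: [-178.8, -42.3, 55.3]
force: [0.0, -0.5, -0.4]
grip_width: 0.0869
[-42.   70.3  66.8   3.4 -79.   68.   17.5] [ 16.  -3.   1.  -0. -12. -10.  15.]
```

```bash
cat > fk.py <<'E'
import numpy as np, itertools
from scipy.spatial.transform import Rotation as R
from scipy.optimize import least_squares
def fk(q,L,s):
    r=R.identity();p=np.zeros(3)
    ax='zyzyzyz'
    p=p+[0,0,L[0]]
    for i in range(7):
        r=r*R.from_euler(ax[i],s[i]*q[i],degrees=True)
        if i==1:p=p+r.apply([L[4],0,L[1]])
        if i==3:p=p+r.apply([L[5],0,L[2]])
        if i==5:p=p+r.apply([L[6],0,L[3]])
    return p,r
D=[([-66.0566231,18.43879751,-4.01523813,83.17660022,1.29443703,78.53992558,-3.26024774],[.25521518,.59718806,.22144956],[179.994651,.110111,66.8657667]),
([-67.6863444,63.36906233,-14.43363644,13.06145853,14.99940343,103.66495338,-2.10522739],[.35625928,.84702693,.21198552],[178.3356204,-.34799059,68.50150117]),
([-70.05064322,69.06070679,6.55295892,3.51062287,-5.43685439,103.48725877,-.30252574],[.35877111,.88183001,.20395650],[179.08571869,-3.97059497,69.09907594]),
([-71.2,71.8,47.4,3.5,-45.6,91.9,.7],[.3839,.9505,.1845],[178.8,-13.9,69.2]),
([-69.2,72.3,56.8,3.5,-55.6,86.8,3.],[.4282,.9664,.1906],[178.6,-18.9,69.3]),
([-60.2,72.1,63.8,3.5,-66,79.4,-.4],[.58,.9374,.2192],[-176.4,-27,55.9]),
([-42,70.3,66.8,3.4,-79,68,17.5],[.8526,.7914,.3048],[-178.8,-42.3,55.3])]
if __name__=="__main__":
    res=[]
    for s in itertools.product([1,-1],repeat=4):
        S=[-1,1,s[0],s[3],s[1],1,s[2]]
        def f(L):
            e=[]
            for q,p,o in D:
                a,b=fk(q,L,S); e+=list(a-p); e+=list(.2*(b.inv()*R.from_euler('xyz',o,degrees=True)).as_rotvec())
            return np.array(e)
        r=least_squares(f,[.3,.4,.4,.25,0,0,0]);res.append((r.cost,S,r.x.round(4),f(r.x).reshape(-1,6).round(4)))
    res.sort(key=lambda t:t[0])
    for t in res[:2]:print(t)
E
python3 fk.py
```

```text
(np.float64(1.212700841472154), [-1, 1, 1, 1, -1, 1, 1], array([-0.426 ,  0.7094,  0.7544,  0.131 , -0.0832, -0.2305,  0.2901]), array([[ 3.910e-02, -2.880e-02, -4.000e-03, -1.000e-03,  1.370e-02,
         6.243e-01],
       [ 1.520e-02,  6.480e-02,  2.830e-02, -8.700e-03,  1.339e-01,
         5.832e-01],
       [-6.400e-03,  5.750e-02, -3.500e-03,  4.000e-04,  6.690e-02,
        -6.092e-01],
       [-2.000e-02,  3.260e-02, -2.770e-02,  1.960e-02,  4.474e-01,
        -4.132e-01],
       [-2.220e-02,  1.050e-02, -1.730e-02, -2.590e-02, -5.103e-01,
         3.330e-01],
       [-1.680e-02, -3.360e-02,  1.200e-03, -2.880e-02, -5.107e-01,
         2.556e-01],
       [-2.780e-02, -1.202e-01,  2.300e-02, -2.650e-02, -4.253e-01,
         1.368e-01]]))
(np.float64(1.2168688283630695), [-1, 1, 1, 1, -1, 1, -1], array([-0.426 ,  0.7094,  0.7544,  0.131 , -0.0832, -0.2305,  0.2901]), array([[ 3.910e-02, -2.880e-02, -4.000e-03, -2.000e-04,  1.330e-02,
         6.016e-01],
       [ 1.520e-02,  6.480e-02,  2.830e-02, -3.700e-03,  1.313e-01,
         5.692e-01],
       [-6.400e-03,  5.750e-02, -3.500e-03,  8.000e-04,  6.720e-02,
        -6.113e-01],
       [-2.000e-02,  3.260e-02, -2.770e-02,  1.410e-02,  4.453e-01,
        -4.107e-01],
       [-2.220e-02,  1.050e-02, -1.730e-02,  9.000e-04, -5.200e-01,
         3.400e-01],
       [-1.680e-02, -3.360e-02,  1.200e-03, -3.230e-02, -5.096e-01,
         2.546e-01],
       [-2.780e-02, -1.202e-01,  2.300e-02,  1.077e-01, -4.341e-01,
         2.055e-01]]))
```

```bash
python3 - <<'E'
from fk import *
res=[]
for s in itertools.product([1,-1],repeat=4):
    S=[s[3],1,s[0],1,s[1],1,s[2]]
    def f(L):
        e=[]
        for q,p,o in D:
            a,b=fk(q,L,S); b=b*R.from_euler('z',L[7]); b=R.from_euler('z',L[8])*b; a=R.from_euler('z',L[8]).apply(a)
            e+=list(a-p); e+=list(.2*(b.inv()*R.from_euler('xyz',o,degrees=True)).as_rotvec())
        return np.array(e)
    for y in(0,3.14):
        r=least_squares(f,[.3,.4,.4,.25,0,0,0,y,0]);res.append((r.cost,S,r.x.round(4),f(r.x).reshape(-1,6).round(4)))
res.sort(key=lambda t:t[0])
for t in res[:2]:print(t)
E
```

```text
(np.float64(0.0001000606779682635), [-1, 1, -1, 1, -1, 1, -1], array([ 0.2352,  0.4629,  0.4946,  0.369 , -0.0113, -0.0123, -0.0286,
       -3.1684, -0.0285]), array([[-0.0076,  0.0041,  0.0002, -0.    ,  0.    , -0.0004],
       [ 0.0013, -0.0033,  0.0029,  0.    ,  0.0002, -0.0004],
       [-0.001 , -0.0012,  0.0011,  0.0004,  0.0001, -0.0003],
       [-0.0021,  0.0019, -0.0024,  0.0013,  0.0001, -0.0002],
       [-0.0013,  0.0022, -0.0027,  0.0017,  0.0001,  0.0001],
       [ 0.0017,  0.0001, -0.0021,  0.0027,  0.0001,  0.    ],
       [ 0.003 , -0.0045,  0.003 ,  0.0038, -0.0002,  0.0011]]))
(np.float64(0.00010006067796826562), [-1, 1, -1, 1, -1, 1, -1], array([ 0.2352,  0.4629,  0.4946,  0.369 , -0.0113, -0.0123, -0.0286,
        3.1148, -0.0285]), array([[-0.0076,  0.0041,  0.0002, -0.    ,  0.    , -0.0004],
       [ 0.0013, -0.0033,  0.0029,  0.    ,  0.0002, -0.0004],
       [-0.001 , -0.0012,  0.0011,  0.0004,  0.0001, -0.0003],
       [-0.0021,  0.0019, -0.0024,  0.0013,  0.0001, -0.0002],
       [-0.0013,  0.0022, -0.0027,  0.0017,  0.0001,  0.0001],
       [ 0.0017,  0.0001, -0.0021,  0.0027,  0.0001,  0.    ],
       [ 0.003 , -0.0045,  0.003 ,  0.0038, -0.0002,  0.0011]]))
```

```bash
cat > sim.py <<'E'
from fk import *
from cell import sensors
S=[-1,1,-1,1,-1,1,-1]
def F(q,L):
    a,b=fk(q,L,S); return R.from_euler('z',L[8]).apply(a),R.from_euler('z',L[8])*b*R.from_euler('z',L[7])
L=np.array([.2352,.4629,.4946,.369,-.0113,-.0123,-.0286,-3.1684,-.0285])
lo=np.array([-163.93,-17.29,-79.2,3.27,-89.18,5.43,-154.24]);hi=np.array([163.93,119.83,71.16,140.29,269.18,117.66,154.24])
def err(q,p,r):
    a,b=F(q,L); return np.r_[p-a,.3*(r*b.inv()).as_rotvec()]
def step(q,p,r,n=20):
    f=lambda x:np.r_[err(x,p,r),2e-5*(x-q)]
    return least_squares(f,np.clip(q,lo+.01,hi-.01),bounds=(lo,hi)).x
def elbow(q):
    r=R.from_euler('z',L[8])*R.from_euler('z',-q[0],degrees=True)*R.from_euler('y',q[1],degrees=True); return r.apply([L[4],0,L[1]])+[0,0,L[0]]
E
python3 - <<'E'
from sim import *
o=sensors.get_obs();q=o['qpos'];p=o['tool_pos'];r=R.from_euler('xyz',o['tool_rot'],degrees=True)
print("axes x,y,z",r.as_matrix().round(3).T)
a,b=F(q,L);print(p,a)
for w in [(.75,.6,.4),(.65,.4,.4),(.62,.2,.4),(.62,-.05,.4),(.64,-.06,.3),(.64,-.06,.22),(.55,-.08,.17),(.51,-.08,.1),(.47,-.1,.08)]:
    p0=F(q,L)[0]
    for t in np.linspace(0,1,9)[1:]:
        q=step(q,p0+(np.array(w)-p0)*t,r)
    print(w,q.round(0),"err",np.abs(err(q,np.array(w),r)).max().round(4),"elbow",elbow(q).round(2))
E
```

```text
axes x,y,z [[ 0.421  0.608  0.673]
 [ 0.83  -0.557 -0.016]
 [ 0.365  0.566 -0.739]]
[0.85261442 0.79140462 0.30481045] [0.8549327  0.78763724 0.30736247]
(0.75, 0.6, 0.4) [-70.  43.  71.  62. -72.  69.  47.] err 0.0 elbow [0.11 0.29 0.58]
(0.65, 0.4, 0.4) [-86.  12.  71.  91. -45.  57.  53.] err 0.0 elbow [0.01 0.08 0.69]
(0.62, 0.2, 0.4) [-79. -13.  66.  99. -22.  58.  53.] err 0.0 elbow [-0.02 -0.11  0.68]
(0.62, -0.05, 0.4) [-38.  10.  71.  90. -52.  89.  91.] err 0.0 elbow [0.06 0.04 0.69]
(0.64, -0.06, 0.3) [-31.  18.  68.  96. -59.  86. 102.] err 0.0 elbow [0.12 0.07 0.68]
(0.64, -0.06, 0.22) [-28.  23.  65. 102. -64.  82. 110.] err 0.0 elbow [0.15 0.08 0.67]
(0.55, -0.08, 0.17) [-30.  16.  69. 114. -59.  78. 118.] err 0.0 elbow [0.1  0.06 0.68]
(0.51, -0.08, 0.1) [-26.  19.  67. 122. -63.  76. 128.] err 0.0 elbow [0.13 0.06 0.68]
(0.47, -0.1, 0.08) [-23.  20.  68. 125. -62.  77. 133.] err 0.0 elbow [0.14 0.05 0.67]
```

```bash
cat > to.py <<'E'
import sys,numpy as np
from cell import sensors
from scipy.spatial.transform import Rotation as R
o=sensors.get_obs();r=R.from_euler('xyz',o['tool_rot'],degrees=True)
w=np.array([float(v) for v in sys.argv[1:4]])
t=r.inv().apply(w-o['tool_pos'])
print("t",o['time_s'],"q",o['qpos'].round(0),"pos",o['tool_pos'].round(4),"rot",o['tool_rot'].round(1),"F",o['force'].round(1))
n=int(np.ceil(max(abs(t).max(),np.linalg.norm(t))/.06));print("tool total",t.round(4),"rows",n,"each",(t/n).round(4))
E
python3 to.py .75 .6 .4
```

```text
t 3.6 q [-42.  70.  67.   3. -79.  68.  17.] pos [0.8526 0.7914 0.3048] rot [-178.8  -42.3   55.3] F [ 0.  -0.5 -0.4]
tool total [-0.0955  0.0199 -0.2161] rows 4 each [-0.0239  0.005  -0.054 ]
```

```bash
python3 -m inch '{"dp":[[-0.024,0.005,-0.054],[-0.024,0.005,-0.054]],"turn":[0,0]}'; python3 to.py .75 .6 .4
```

```text
time_s: 3.85
tool_pos: [0.8275, 0.7313, 0.3456]
tool_rot: [-179.7, -42.6, 55.7]
force: [0.8, 1.7, 3.4]
grip_width: 0.087
t 3.85 q [-57.  59.  67.  35. -77.  67.  34.] pos [0.8275 0.7313 0.3456] rot [-179.7  -42.6   55.7] F [0.8 1.7 3.4]
tool total [-0.0751  0.0092 -0.1431] rows 3 each [-0.025   0.0031 -0.0477]
```

```bash
python3 to.py .8 .4 .42
```

```text
t 3.85 q [-57.  59.  67.  35. -77.  67.  34.] pos [0.8275 0.7313 0.3456] rot [-179.7  -42.6   55.7] F [0.8 1.7 3.4]
tool total [-0.1623  0.1627 -0.2515] rows 6 each [-0.0271  0.0271 -0.0419]
```

```bash
python3 - <<'E'
from sim import *
q0=sensors.get_obs()['qpos'];o=sensors.get_obs();r=R.from_euler('xyz',o['tool_rot'],degrees=True)
q=q0
for w in [(.8,.4,.42),(.75,.2,.42),(.7,-.06,.4),(.65,-.08,.3)]:
    p0=F(q,L)[0]
    for t in np.linspace(0,1,9)[1:]: q=step(q,p0+(np.array(w)-p0)*t,r)
    print(w,q.round(0),"err",np.abs(err(q,np.array(w),r)).max().round(4),"elbow",elbow(q).round(2))
E
```

```text
(0.8, 0.4, 0.42) [-59.  37.  71.  67. -72.  76.  61.] err 0.0 elbow [0.15 0.23 0.61]
(0.75, 0.2, 0.42) [-54.  24.  71.  80. -64.  80.  74.] err 0.0 elbow [0.11 0.14 0.66]
(0.7, -0.06, 0.4) [-27.  25.  69.  80. -66.  96.  94.] err 0.0 elbow [0.17 0.08 0.66]
(0.65, -0.08, 0.3) [-29.  23.  70.  95. -63.  89. 105.] err 0.0 elbow [0.15 0.08 0.67]
```

Good route. Go.

```bash
python3 -m inch '{"dp":[[-0.027,0.027,-0.042],[-0.027,0.027,-0.042],[-0.027,0.027,-0.042],[-0.027,0.027,-0.042]],"turn":[0,0,0,0]}'; python3 to.py .75 .2 .42
```

```text
time_s: 4.35
tool_pos: [0.8073, 0.5107, 0.3978]
tool_rot: [-179.5, -42.7, 55.6]
force: [0.4, -0.4, 0.7]
grip_width: 0.0869
t 4.35 q [-62.  42.  68.  63. -72.  71.  55.] pos [0.8073 0.5107 0.3978] rot [-179.5  -42.7   55.6] F [ 0.4 -0.4  0.7]
tool total [-0.1971  0.1265 -0.2132] rows 6 each [-0.0328  0.0211 -0.0355]
```

```bash
python3 -m inch '{"dp":[[-0.033,0.021,-0.036],[-0.033,0.021,-0.036],[-0.033,0.021,-0.036],[-0.033,0.021,-0.036],[-0.033,0.021,-0.036],[-0.033,0.021,-0.036]],"turn":[0,0,0,0,0,0]}'; python3 to.py .7 -.06 .4
```

```text
time_s: 5.1
tool_pos: [0.7481, 0.1978, 0.4221]
tool_rot: [-179.6, -42.7, 55.6]
force: [-0.0, 1.3, -0.3]
grip_width: 0.087
t 5.1 q [-53.  21.  69.  82. -61.  77.  75.] pos [0.7481 0.1978 0.4221] rot [-179.6  -42.7   55.6] F [-0.   1.3 -0.3]
tool total [-0.1913  0.1049 -0.1473] rows 5 each [-0.0383  0.021  -0.0295]
```

```bash
python3 -m inch '{"dp":[[-0.03,0.02,-0.02],[-0.03,0.02,-0.02],[0,0,0],[0,0,0]],"turn":[9,9,9,9]}' 1 10; python3 to.py .7 -.06 .4;  python3 - <<'E'
from h import *
import h
from scipy.optimize import least_squares
obs=[("top",tc(222,430),lambda s:[-.065,.11,.1]),("top",tc(541,366),lambda s:[-.065,-.11,.1]),
("top",tc(187,250),lambda s:[.065,.11,.1]),("top",tc(500,192),lambda s:[.065,-.11,.1]),("top",tc(222,458),lambda s:[-.065,.11,0]),
("scene",sc(180,335),lambda s:[.065,-.11,0]),("scene",sc(502,435),lambda s:[.065,.11,0]),("scene",sc(573,185),lambda s:[-.065,.11,.1]),
("top",tc(166,127),lambda s:lidp(s[3],.165,.11,0)),("top",tc(557,52),lambda s:lidp(s[3],.165,-.11,0)),
("scene",sc(76,20),lambda s:lidp(s[3],.165,-.11,0)),("scene",sc(490,124),lambda s:lidp(s[3],.165,.11,0))]
def f(s,res=0):
    e=[]
    for n,uv,g in obs:
        off=s[4:6] if n=="top" else s[6:8]   # small rotation error of camera as pixel offset
        e.append(proj(n,cw(s,g(s)))+off-uv)
    return np.concatenate(e+([] if res else [np.array(s[4:])/1.5]))
r=least_squares(f,[.59,-.06,.17,1.7,0,0,0,0])
s=r.x;print(s.round(4));print(f(s,1).reshape(-1,2).round(1))
for nm,P in [("hinge",[.065,0,.1]),("lip",lidp(s[3],.165,0,0)),]: print(nm,cw(s,P).round(4))
E
```

```text
time_s: 5.6
tool_pos: [0.7366, 0.1179, 0.4089]
tool_rot: [-151.1, -33.0, 10.6]
force: [-0.6, 1.1, -0.5]
grip_width: 0.0548
t 5.6 q [-47.  21.  69.  84. -62.  81.  45.] pos [0.7366 0.1179 0.4089] rot [-151.1  -33.    10.6] F [-0.6  1.1 -0.5]
tool total [-0.0626  0.1326 -0.1076] rows 4 each [-0.0156  0.0332 -0.0269]
[ 0.5922 -0.0598  0.169   1.6459  0.1538  1.3362 -0.3675  1.3024]
[[-1.   2. ]
 [ 2.4  1.8]
 [-1.8 -0.5]
 [ 0.5 -1.5]
 [ 0.   0.7]
 [ 0.2  1.9]
 [-1.   1.6]
 [ 0.2 -0.6]
 [-2.  -1.6]
 [ 1.8 -1.6]
 [ 0.7 -1.5]
 [ 0.  -1.9]]
hinge [ 0.6563 -0.0488  0.1   ]
lip [ 0.6685 -0.0467  0.2645]
```

```bash
cat > g.py <<'E'
import numpy as np
from cell import sensors
from scipy.spatial.transform import Rotation as R
from h import cw,lidp
SC=[.5920,-.0600,.171]
CR=R.from_euler('z',SC[2])
def st():
    o=sensors.get_obs();r=R.from_euler('xyz',o['tool_rot'],degrees=True);return o,o['tool_pos'],r
def edge(th,y,o=0.): return cw(SC,lidp(th,.165,y,o))
def tocase(p): 
    q=CR.inv().apply(np.asarray(p)-[SC[0],SC[1],0]);return q
def show(P,lbl=""):
    o,p,r=st();t=r.inv().apply(np.asarray(P)-p);print(lbl,"world",np.round(P,4),"tool delta",t.round(4))
E
python3 - <<'E'
from g import *
o,p,r=st();M=r.as_matrix()
print("case-frame axes u,v,d",[CR.inv().apply(M[:,i]).round(3) for i in range(3)])
cy=CR.apply([0,1,0]);d=M[:,2];n=np.cross(cy,-d);n/=np.linalg.norm(n);n*=np.sign(n[2]);print("n tool",r.inv().apply(n).round(3))
for th in(1.64,1.72):
    c=edge(th,-.035,.01)+n*.027
    show(c+d*.025-d*.12,"pre");show(c+d*.025,"in")
E
```

```text
case-frame axes u,v,d [array([0.839, 0.012, 0.544]), array([ 0.276, -0.871, -0.406]), array([ 0.469,  0.491, -0.734])]
n tool [1.    0.014 0.   ]
pre world [ 0.6695 -0.1294  0.3482] tool delta [-0.1266  0.1972 -0.1202]
in world [ 0.715  -0.0618  0.2601] tool delta [-0.1266  0.1972 -0.0002]
pre world [ 0.6824 -0.1272  0.346 ] tool delta [-0.1169  0.2017 -0.1124]
in world [ 0.7278 -0.0596  0.2579] tool delta [-0.1169  0.2017  0.0076]
```

```bash
python3 -m inch '{"dp":[[-0.0235,0.04,-0.0225],[-0.0235,0.04,-0.0225],[-0.0235,0.04,-0.0225],[-0.0235,0.04,-0.0225],[-0.0235,0.04,-0.0225]],"turn":[0,0,0,0,0]}'; python3 - <<'E'
from g import *
from cell import vision
import cv2
o,p,r=st();M=r.as_matrix();print(o['qpos'].round(0),o['grip_width'])
n=M[:,0];d=M[:,2]
c=edge(1.68,-.035,.01)+n*.027
show(c+d*.025,"in")
a=vision.read_camera("scene");b=vision.read_camera("top")
cv2.imwrite("pics/s1.png",cv2.resize(a[60:300,60:400],None,fx=2.2,fy=2.2));cv2.imwrite("pics/t1.png",cv2.resize(b[20:260,150:450],None,fx=2.4,fy=2.4))
E
```

```text
time_s: 6.22
tool_pos: [0.6823, -0.1266, 0.347]
tool_rot: [-151.4, -33.2, 11.1]
force: [1.0, 0.8, -0.5]
grip_width: 0.0061
[-18.  27.  66.  85. -66.  95.  68.] 0.006055622308261498
in world [ 0.7212 -0.0602  0.2593] tool delta [-0.0054 -0.0021  0.1165]
```

View pics/s1.png

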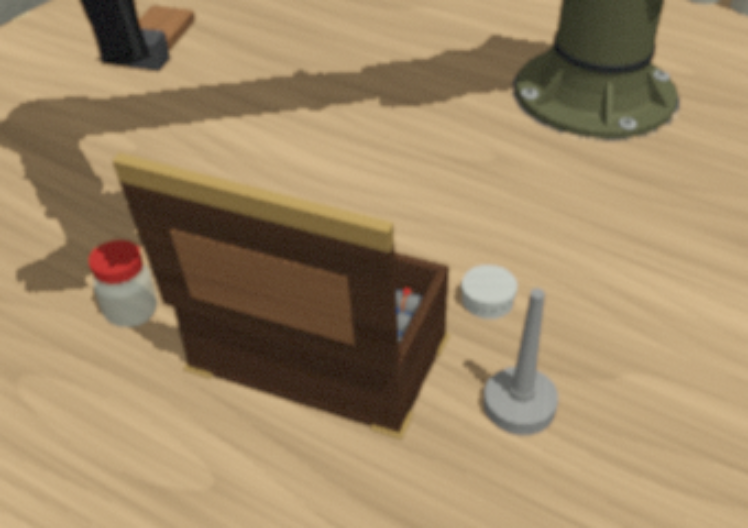

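View pics/t1.png

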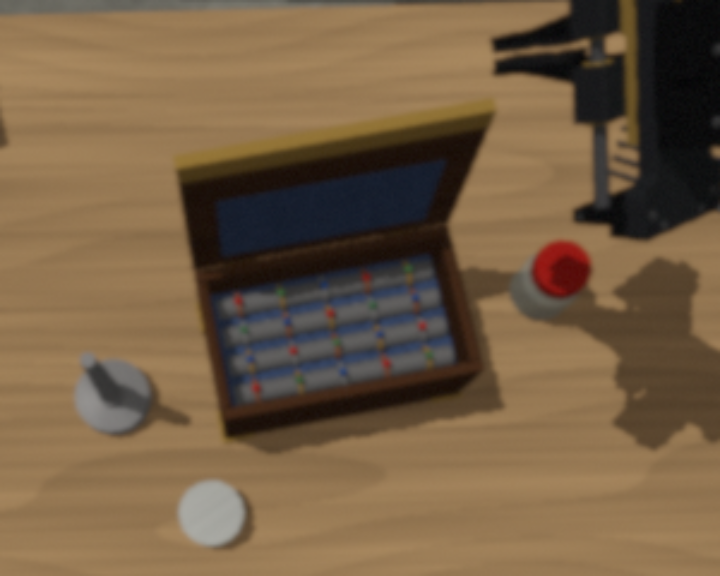

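```bash
python3 - <<'E'
from g import *
from h import proj
import cv2
o,p,r=st();print(proj("top",p),proj("scene",p),o['grip_width'])
E
```

```text
[358.07129654  40.03615249] [115.8548051   85.87314895] 0.0022531751719354074
```

```bash
python3 -m inch '{"dp":[[0,0,0.045],[0,0,0.045],[0,0,0]],"turn":[0,0,0]}'; python3 - <<'E'
from g import *
from cell import vision
import cv2
a=vision.read_camera("scene");b=vision.read_camera("top")
cv2.imwrite("pics/s2.png",cv2.resize(a[40:280,60:360],None,fx=2.6,fy=2.4));cv2.imwrite("pics/t2.png",cv2.resize(b[20:260,150:450],None,fx=2.4,fy=2.4))
E
```

```text
time_s: 6.7
tool_pos: [0.7165, -0.0696, 0.2773]
tool_rot: [-151.2, -32.8, 11.3]
force: [-0.2, 0.5, 0.1]
grip_width: 0.0006
```

View pics/s2.png

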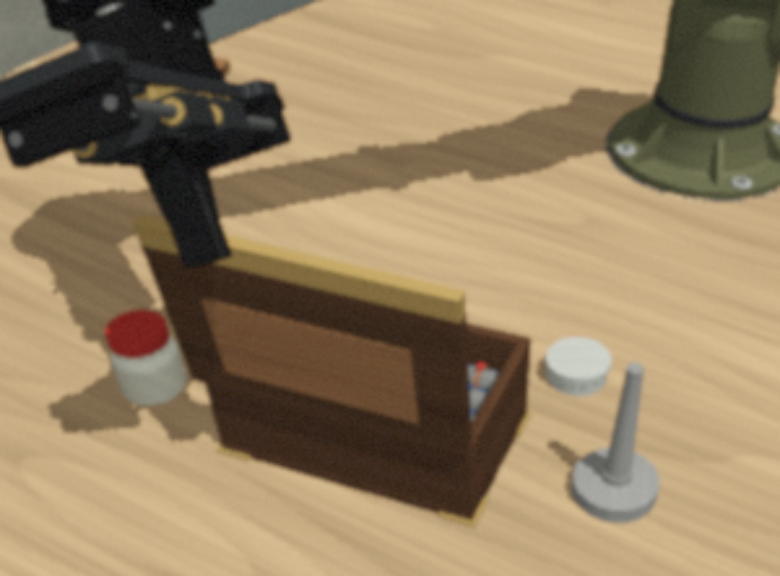

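View pics/t2.png

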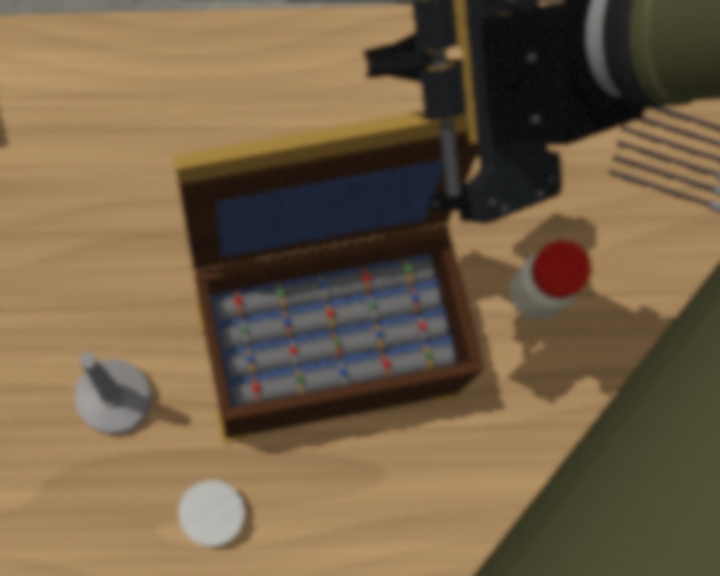

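```bash
python3 - <<'E'
from g import *
o,p,r=st();M=r.as_matrix();n=M[:,0];d=M[:,2]
for th in(1.68,1.57,1.4,1.25,1.15,1.1):
    show(edge(th,-.035,.01)+n*.015+d*.028,th)
E
```

```text
1.68 world [ 0.7124 -0.0605  0.2505] tool delta [-0.0176 -0.0007  0.0284]
1.57 world [ 0.6946 -0.0636  0.2526] tool delta [-0.0316 -0.0067  0.0185]
1.4 world [ 0.667  -0.0683  0.2519] tool delta [-0.0555 -0.0143  0.0059]
1.25 world [ 0.643  -0.0725  0.2473] tool delta [-0.0784 -0.0193 -0.0021]
1.15 world [ 0.6275 -0.0752  0.2423] tool delta [-0.0943 -0.0218 -0.0057]
1.1 world [ 0.6199 -0.0765  0.2392] tool delta [-0.1024 -0.0227 -0.007 ]
```

```bash
python3 -m inch '{"dp":[[0,0,0.013],[0,0,0.013],[-0.006,0,0],[-0.003,0,0],[-0.003,0,0],[-0.003,0,0],[-0.003,-0.001,-0.001]],"turn":[0,0,0,0,0,0,0]}'; python3 - <<'E'
from g import *
o,p,r=st();M=r.as_matrix();n=M[:,0];d=M[:,2];print(o['force'].round(1))
for th in(1.68,1.57,1.4,1.25,1.15,1.1):
    show(edge(th,-.035,.01)+n*.015+d*.028,th)
E
```

```text
time_s: 7.68
tool_pos: [0.7103, -0.0624, 0.2523]
tool_rot: [-151.4, -33.0, 11.2]
force: [-0.7, -0.0, 0.4]
grip_width: 0.0003
[-0.7 -0.   0.4]
1.68 world [ 0.7124 -0.0605  0.2505] tool delta [0.0011 0.0001 0.0032]
1.57 world [ 0.6946 -0.0636  0.2525] tool delta [-0.0129 -0.0059 -0.0067]
1.4 world [ 0.667  -0.0683  0.2518] tool delta [-0.0368 -0.0135 -0.0193]
1.25 world [ 0.643  -0.0725  0.2473] tool delta [-0.0597 -0.0185 -0.0273]
1.15 world [ 0.6275 -0.0752  0.2422] tool delta [-0.0757 -0.0209 -0.0309]
1.1 world [ 0.6199 -0.0765  0.2391] tool delta [-0.0838 -0.0218 -0.0322]
```

```bash
python3 -m inch '{"dp":[[-0.0045,-0.0018,-0.0025],[-0.0045,-0.0018,-0.0025],[-0.0045,-0.0018,-0.0025],[-0.0045,-0.0018,-0.0025],[-0.0045,-0.0016,-0.0022],[-0.0045,-0.0016,-0.0022],[-0.0045,-0.0016,-0.0022],[-0.0045,-0.0016,-0.0022]],"turn":[0,0,0,0,0,0,0,0]}'; python3 - <<'E'
from g import *
from cell import vision
import cv2
a=vision.read_camera("scene")
cv2.imwrite("pics/s3.png",cv2.resize(a[40:280,60:360],None,fx=2.6,fy=2.4))
o,p,r=st();M=r.as_matrix();n=M[:,0];d=M[:,2];print(o['force'].round(1))
for th in(1.4,1.25,1.15,1.1):
    show(edge(th,-.035,.01)+n*.015+d*.028,th)
E
```

```text
time_s: 8.68
tool_pos: [0.6675, -0.0677, 0.2517]
tool_rot: [-151.4, -32.9, 11.2]
force: [1.3, -0.9, 1.2]
grip_width: 0.0002
[-0.1  0.3  0.3]
1.4 world [ 0.6669 -0.0683  0.2518] tool delta [ 0.0002  0.0002 -0.0003]
1.25 world [ 0.6429 -0.0725  0.2473] tool delta [-0.0227 -0.0048 -0.0083]
1.15 world [ 0.6274 -0.0752  0.2422] tool delta [-0.0387 -0.0072 -0.0119]
1.1 world [ 0.6199 -0.0765  0.2391] tool delta [-0.0468 -0.0081 -0.0132]
```

View pics/s3.png

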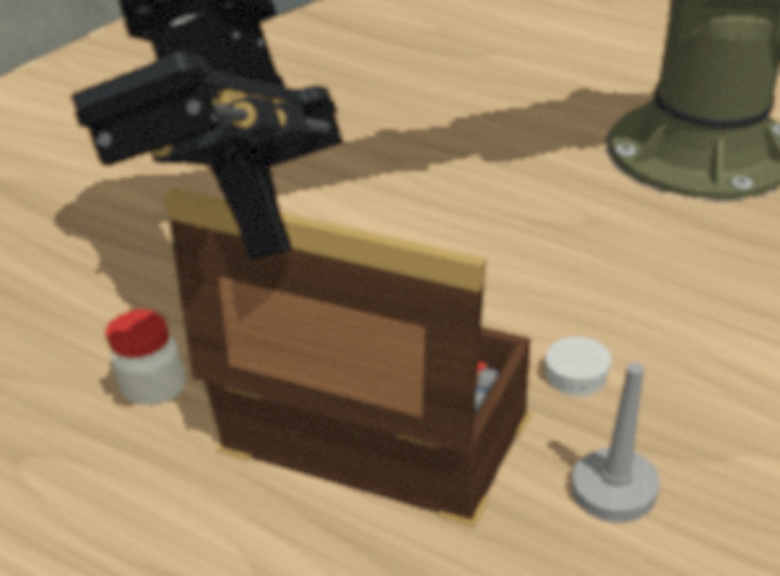

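```bash
python3 - <<'E'
from g import *
from h import proj
for th in(1.7,1.65,1.5,1.45,1.4,1.35,1.3): print(th,proj("scene",edge(th,.11,.0)),proj("scene",edge(th,.11,.01)))
E
```

```text
1.7 [236.8499658  163.16823781] [234.43185057 167.89531184]
1.65 [238.8152808  159.43273924] [236.42181526 163.85211227]
1.5 [244.53408127 149.79800834] [242.26643779 153.24141113]
1.45 [246.35955224 147.12796241] [244.14906604 150.23574779]
1.4 [248.13507118 144.73320764] [245.98825322 147.5036362 ]
1.35 [249.85572064 142.61409898] [247.77840972 145.04728372]
1.3 [251.51712712 140.76957722] [249.51449393 142.8673377 ]
```

```bash
python3 -m inch '{"dp":[[-0.0045,-0.0009,-0.0015],[-0.0045,-0.0009,-0.0015],[-0.0045,-0.0009,-0.0015],[-0.0045,-0.0009,-0.0015],[-0.0045,-0.0009,-0.0014],[-0.0045,-0.0009,-0.0013]],"turn":[0,0,0,0,0,0]}'; python3 - <<'E'
from g import *
from cell import vision
import cv2
a=vision.read_camera("scene")
cv2.imwrite("pics/s4.png",cv2.resize(a[40:280,60:360],None,fx=2.6,fy=2.4))
o,p,r=st();M=r.as_matrix();n=M[:,0];d=M[:,2];print(o['force'].round(1),o['qpos'].round(0))
for th in(1.4,1.25,1.15,1.1):
    show(edge(th,-.035,.01)+n*.015+d*.028,th)
E
```

```text
time_s: 9.48
tool_pos: [0.6398, -0.0726, 0.2456]
tool_rot: [-151.4, -32.9, 11.2]
force: [-0.0, 0.1, 0.0]
grip_width: 0.0005
[-1.1 -1.3 -0.8] [-28.  22.  67. 102. -63.  83.  74.]
1.4 world [ 0.667  -0.0683  0.2518] tool delta [0.027  0.0055 0.0083]
1.25 world [ 0.643  -0.0725  0.2473] tool delta [0.0041 0.0005 0.0003]
1.15 world [ 0.6275 -0.0752  0.2422] tool delta [-0.0118 -0.0019 -0.0033]
1.1 world [ 0.6199 -0.0765  0.2391] tool delta [-0.0199 -0.0028 -0.0046]
```

View pics/s4.png

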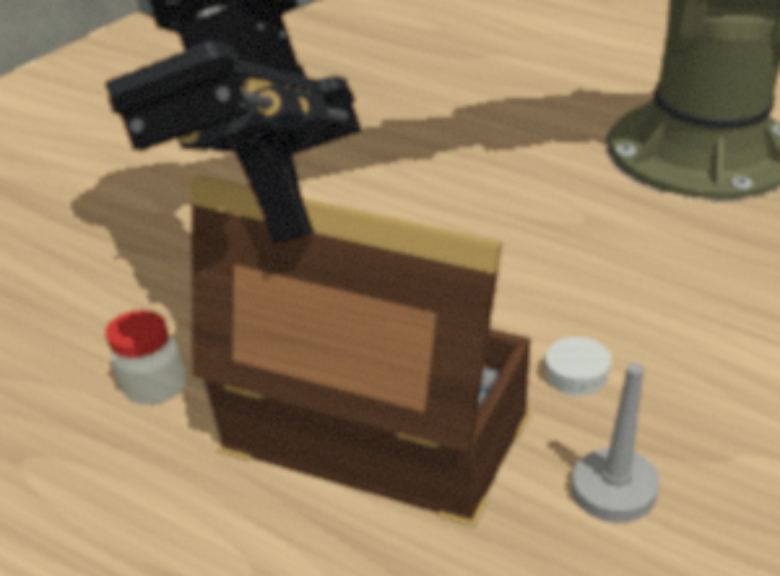

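```bash
python3 -m inch '{"dp":[[-0.0045,-0.0007,-0.0012],[-0.0045,-0.0007,-0.0012],[-0.004,-0.0006,-0.001]],"turn":[0,0,0]}'; python3 - <<'E'
from g import *
from cell import vision
import cv2
a=vision.read_camera("scene")
cv2.imwrite("pics/s5.png",cv2.resize(a[40:280,60:360],None,fx=2.6,fy=2.4))
o,p,r=st();M=r.as_matrix();n=M[:,0];d=M[:,2];print(o['force'].round(1))
for th in(1.15,1.1): show(edge(th,-.035,.01)+n*.015+d*.028,th)
print("catch")
for th in(1.0,.9,.8): show(edge(th,-.035,0)-n*.016+d*.028,th)
E
```

```text
time_s: 9.9
tool_pos: [0.627, -0.0751, 0.2419]
tool_rot: [-151.4, -33.0, 11.2]
force: [0.2, 0.4, -1.2]
grip_width: 0.0008
[-0.4  0.7 -0.6]
1.15 world [ 0.6275 -0.0752  0.2422] tool delta [0.001  0.0001 0.0001]
1.1 world [ 0.6199 -0.0765  0.2391] tool delta [-0.0071 -0.0008 -0.0011]
catch
1.0 world [ 0.5715 -0.0854  0.2095] tool delta [-0.0645 -0.0022 -0.0026]
0.9 world [ 0.5583 -0.0877  0.1999] tool delta [-0.081  -0.0022 -0.0018]
0.8 world [ 0.5461 -0.0898  0.189 ] tool delta [-0.0973 -0.0013  0.0005]
```

View pics/s5.png

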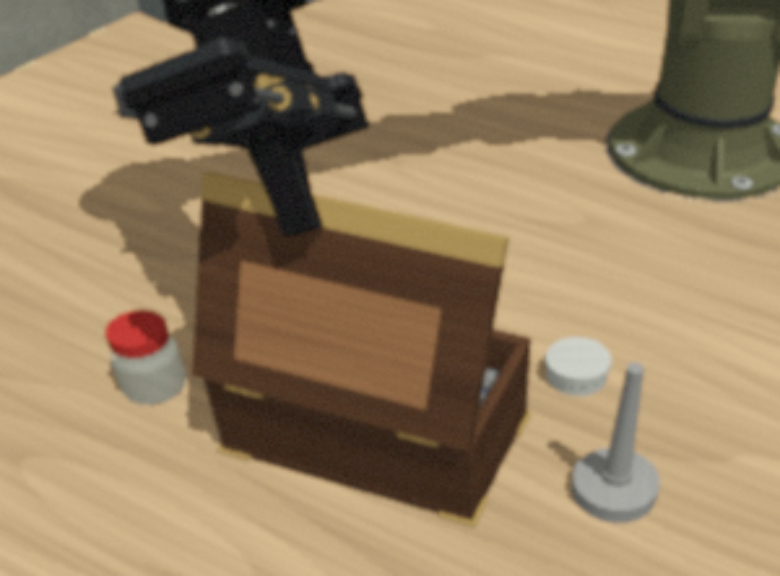

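```bash
python3 -m inch '{"dp":[[-0.004,-0.0005,-0.0006],[-0.004,-0.0005,-0.0006],[0.006,0,-0.04],[-0.02,0,-0.03],[-0.055,0,0],[-0.02,0,0.02],[0,0,0.05]],"turn":[0,0,0,0,0,0,0]}'; python3 - <<'E'
from g import *
from cell import vision
import cv2
a=vision.read_camera("scene")
cv2.imwrite("pics/s6.png",cv2.resize(a[40:280,60:360],None,fx=2.6,fy=2.4))
o,p,r=st();M=r.as_matrix();n=M[:,0];d=M[:,2];print(o['force'].round(1))
print("catch")
for th in(1.0,.9,.8,.7): show(edge(th,-.035,0)-n*.016+d*.028,th)
E
```

```text
time_s: 10.82
tool_pos: [0.5465, -0.0931, 0.1917]
tool_rot: [-151.4, -33.2, 10.8]
force: [1.9, 0.2, -0.2]
grip_width: 0.0007
[-0.3  5.2 -2.2]
catch
1.0 world [ 0.5713 -0.0854  0.2096] tool delta [ 0.0337  0.0014 -0.0082]
0.9 world [ 0.5581 -0.0877  0.2   ] tool delta [ 0.0173  0.0015 -0.0073]
0.8 world [ 0.5459 -0.0898  0.1891] tool delta [ 0.001   0.0024 -0.005 ]
0.7 world [ 0.5348 -0.0917  0.177 ] tool delta [-0.015   0.0041 -0.0013]
```

View pics/s6.png

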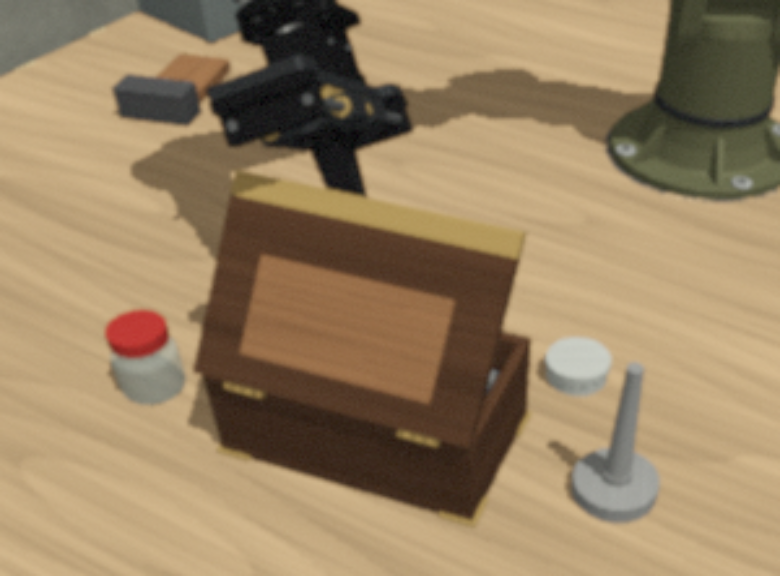

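```bash
python3 -m inch '{"dp":[[0,0,0],[0,0,0],[0,0,0],[0,0,0]],"turn":[0,0,0,0]}'; python3 - <<'E'
from g import *
from h import proj
from cell import vision
import cv2
a=vision.read_camera("scene")
cv2.imwrite("pics/s7.png",cv2.resize(a[40:280,60:360],None,fx=2.6,fy=2.4))
for th in(1.1,1.,.9,.8,.7): print(th,proj("scene",edge(th,.11,.0))) 
o,p,r=st();print(o['force'].round(1))
E
```

```text
time_s: 11.38
tool_pos: [0.5467, -0.0915, 0.1912]
tool_rot: [-151.4, -33.0, 11.1]
force: [-0.3, -1.5, -0.1]
grip_width: 0.0007
1.1 [257.50123982 136.07369726]
1.0 [260.06174424 135.2629498 ]
0.9 [262.3186614  135.40430441]
0.8 [264.26752408 136.43339999]
0.7 [265.90862854 138.281712  ]
[-0.6 -0.2 -0.1]
```

View pics/s7.png

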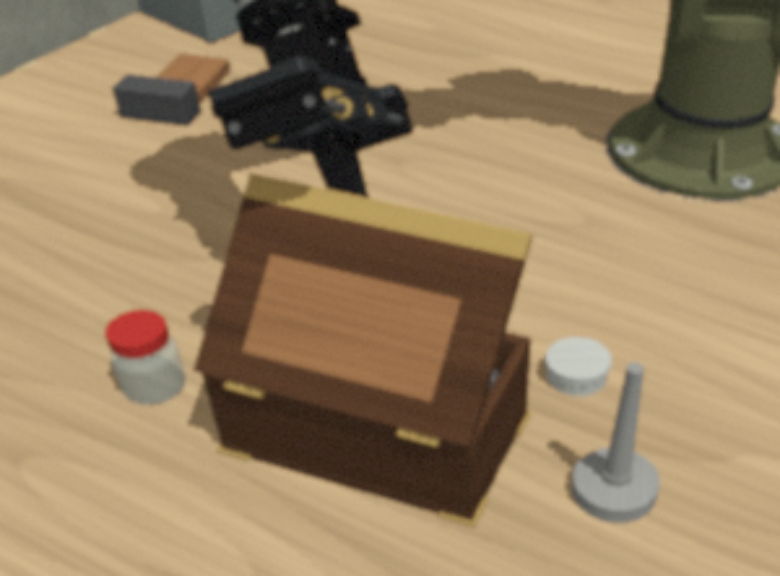

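```bash
python3 -m inch '{"dp":[[0,0,0],[0,0,0],[0,0,0]],"turn":[0,0,0]}'; python3 - <<'E'
from g import *
from cell import vision
import cv2
a=vision.read_camera("scene")
cv2.imwrite("pics/s8.png",cv2.resize(a[40:280,60:360],None,fx=2.6,fy=2.4))
o,p,r=st();print(o['force'].round(1))
E
```

```text
time_s: 11.8
tool_pos: [0.5466, -0.0907, 0.1906]
tool_rot: [-151.4, -33.0, 11.2]
force: [-0.9, -2.0, 0.4]
grip_width: 0.0001
[-0.9 -0.7  0.4]
```

View pics/s8.png

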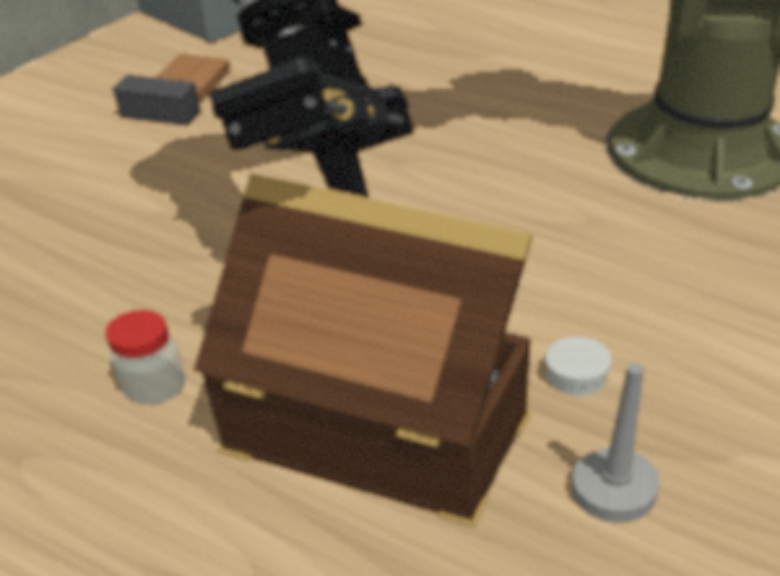

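```bash
cat > low.py <<'E'
from g import *
o,p,r=st();M=r.as_matrix();n=M[:,0];d=M[:,2];print(o['time_s'],o['force'].round(1),p.round(4),o['qpos'].round(0))
P=lambda th:edge(th,-.035,0)-n*.016+d*.028
b=min(np.linspace(-.2,1,121),key=lambda t:np.linalg.norm(r.inv().apply(P(t)-p)[[0]]));print("theta",b, "off",r.inv().apply(P(b)-p).round(4))
prev=None
for k in range(9):
    t=b-.1*k
    if prev is not None: print(round(t,2),r.inv().apply(P(t)-prev).round(4))
    prev=P(t)
E
python3 low.py
```

```text
11.85 [-0.9 -0.7  0.4] [ 0.5466 -0.0907  0.1906] [-26.  13.  66. 114. -56.  77.  81.]
theta 0.81 off [ 0.0004 -0.0004  0.0011]
0.71 [-0.016   0.0016  0.0035]
0.61 [-0.0156  0.0024  0.0049]
0.51 [-0.015   0.0031  0.0062]
0.41 [-0.0142  0.0039  0.0075]
0.31 [-0.0133  0.0046  0.0087]
0.21 [-0.0122  0.0052  0.0098]
0.11 [-0.0111  0.0058  0.0108]
0.01 [-0.0098  0.0063  0.0117]
```

Lower about 0.2 rad over 8 rows (0.2 rad/s).

```bash
python3 -m inch '{"dp":[[-0.0025,0.0003,0.0006],[-0.004,0.0004,0.0009],[-0.004,0.0004,0.0009],[-0.004,0.0005,0.001],[-0.004,0.0006,0.0012],[-0.004,0.0006,0.0012],[-0.004,0.0006,0.0012],[-0.004,0.0006,0.0012]],"turn":[0,0,0,0,0,0,0,0]}'; python3 low.py; python3 - <<'E'
from cell import vision
import cv2
a=vision.read_camera("scene")
cv2.imwrite("pics/s9.png",cv2.resize(a[40:280,60:360],None,fx=2.6,fy=2.4))
E
```

```text
time_s: 12.85
tool_pos: [0.5261, -0.0942, 0.1661]
tool_rot: [-151.4, -33.0, 11.2]
force: [-0.1, -0.4, -1.7]
grip_width: 0.0005
12.85 [-0.1 -0.4 -1.7] [ 0.5261 -0.0942  0.1661] [-25.  13.  66. 117. -57.  76.  85.]
theta 0.6100000000000001 off [-0.0004 -0.0004  0.0011]
0.51 [-0.015   0.0031  0.0062]
0.41 [-0.0142  0.0039  0.0075]
0.31 [-0.0133  0.0046  0.0087]
0.21 [-0.0122  0.0052  0.0098]
0.11 [-0.0111  0.0058  0.0108]
0.01 [-0.0098  0.0063  0.0117]
-0.09 [-0.0084  0.0068  0.0124]
-0.19 [-0.007   0.0072  0.0131]
```

View pics/s9.png

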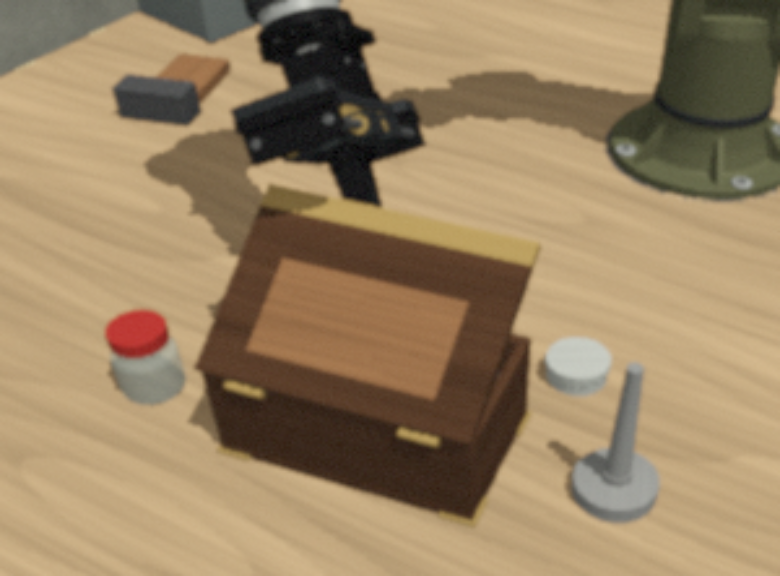

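```bash
python3 -m inch '{"dp":[[-0.0038,0.0008,0.0015],[-0.0038,0.0008,0.0016],[-0.0037,0.0008,0.0016],[-0.0037,0.0008,0.0016],[-0.0036,0.001,0.0018],[-0.0036,0.001,0.0019],[-0.0035,0.001,0.0019],[-0.0035,0.001,0.0019]],"turn":[0,0,0,0,0,0,0,0]}'; python3 low.py | head -3; python3 - <<'E'
from cell import vision
import cv2
a=vision.read_camera("scene")
cv2.imwrite("pics/s10.png",cv2.resize(a[40:280,60:360],None,fx=2.6,fy=2.4))
E
```

```text
time_s: 13.9
tool_pos: [0.5104, -0.0971, 0.1371]
tool_rot: [-151.4, -33.0, 11.2]
force: [-0.9, -0.1, -0.0]
grip_width: 0.0003
13.9 [-0.9 -0.1 -0. ] [ 0.5104 -0.0971  0.1371] [-23.  15.  65. 120. -58.  75.  90.]
theta 0.41 off [-0.0004 -0.0006  0.001 ]
0.31 [-0.0133  0.0046  0.0087]
```

View pics/s10.png

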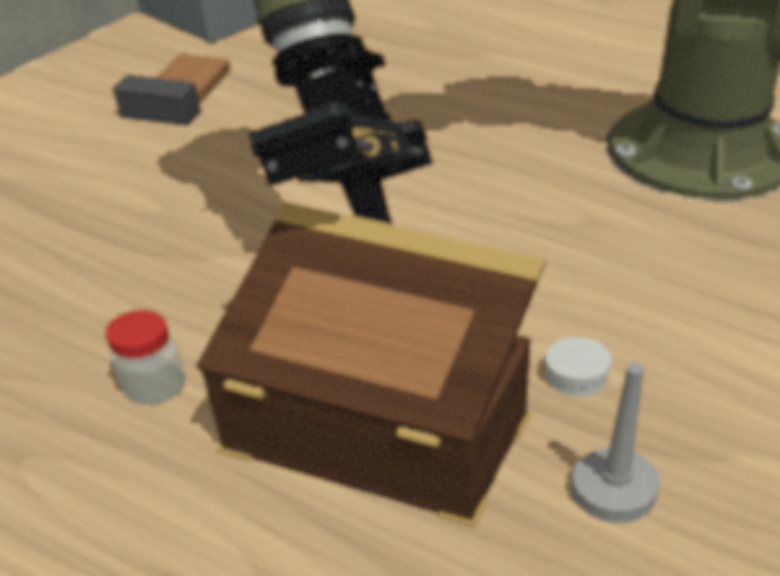

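```bash
python3 -m inch '{"dp":[[-0.0034,0.0011,0.0021],[-0.0034,0.0011,0.0021],[-0.0033,0.0012,0.0022],[-0.0033,0.0012,0.0022],[-0.0031,0.0013,0.0024],[-0.0031,0.0013,0.0024],[-0.003,0.0013,0.0025],[-0.003,0.0013,0.0025]],"turn":[0,0,0,0,0,0,0,0]}'; python3 low.py | head -5; python3 - <<'E'
from cell import vision
import cv2
a=vision.read_camera("scene")
cv2.imwrite("pics/s11.png",cv2.resize(a[40:280,60:360],None,fx=2.6,fy=2.4))
E
```

```text
time_s: 14.95
tool_pos: [0.5005, -0.0988, 0.1057]
tool_rot: [-151.4, -33.0, 11.2]
force: [-1.1, 0.1, -1.4]
grip_width: 0.0003
14.95 [-1.1  0.1 -1.4] [ 0.5005 -0.0988  0.1057] [-20.  18.  63. 122. -62.  75.  95.]
theta 0.21000000000000002 off [-0.0003 -0.0007  0.001 ]
0.11 [-0.0111  0.0058  0.0108]
0.01 [-0.0098  0.0063  0.0117]
-0.09 [-0.0084  0.0068  0.0124]
```

View pics/s11.png

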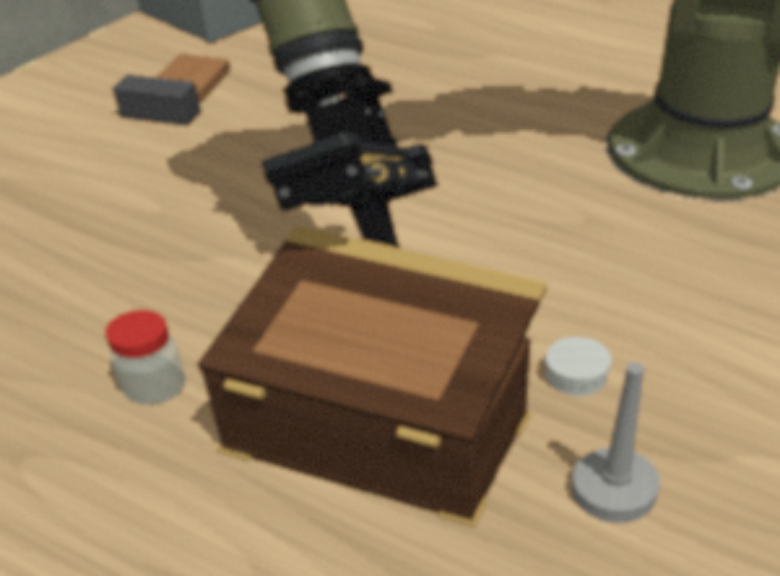

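```bash
python3 -m inch '{"dp":[[-0.0023,0.0012,0.0022],[-0.0023,0.0012,0.0022],[-0.0022,0.0012,0.0022],[-0.0022,0.0012,0.0022],[-0.002,0.0012,0.0022],[-0.002,0.0012,0.0022],[-0.002,0.0012,0.0022],[-0.0017,0.001,0.0019]],"turn":[0,0,0,0,0,0,0,0]}'; python3 low.py | head -5; python3 - <<'E'
from cell import vision
import cv2
a=vision.read_camera("scene");b=vision.read_camera("top")
cv2.imwrite("pics/s12.png",cv2.resize(a[100:260,100:320],None,fx=3.5,fy=3.5))
cv2.imwrite("pics/t12.png",cv2.resize(b[20:260,150:450],None,fx=2.4,fy=2.4))
E
```

```text
time_s: 16.0
tool_pos: [0.4975, -0.0994, 0.0804]
tool_rot: [-151.4, -33.0, 11.2]
force: [0.4, -0.2, 0.1]
grip_width: 0.0006
16.0 [ 0.4 -0.2  0.1] [ 0.4975 -0.0994  0.0804] [-17.  22.  61. 123. -64.  75.  99.]
theta 0.06 off [-0.0001 -0.0012  0.0003]
-0.04 [-0.0091  0.0066  0.0121]
-0.14 [-0.0077  0.007   0.0128]
-0.24 [-0.0062  0.0074  0.0134]
```

View pics/s12.png

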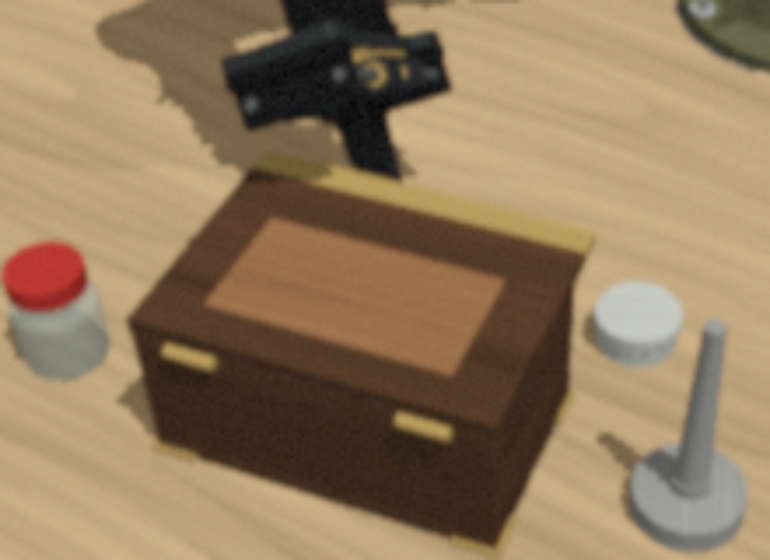

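View pics/t12.png

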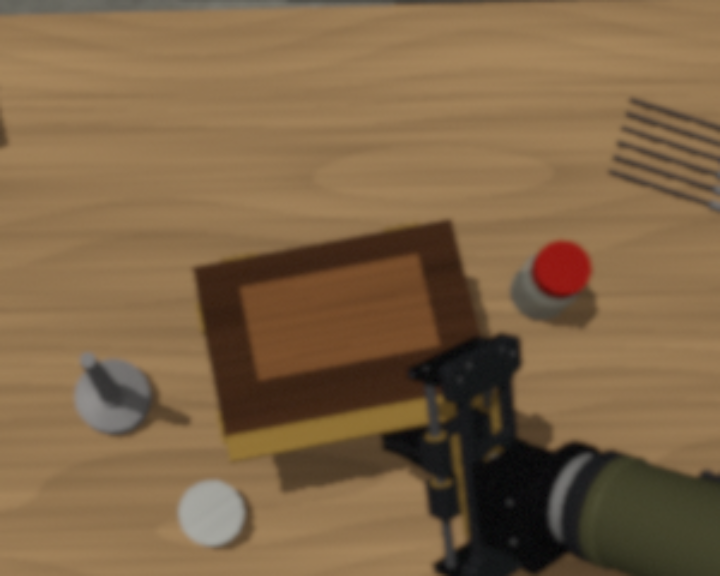

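```bash
python3 -m inch '{"dp":[[-0.0013,0.0008,0.0015],[-0.0013,0.0008,0.0015],[-0.0013,0.0008,0.0015],[-0.0013,0.0008,0.0015],[-0.0013,0.0008,0.0015],[-0.0013,0.0008,0.0015],[-0.0013,0.0008,0.0015],[-0.0013,0.0008,0.0015]],"turn":[0,0,0,0,0,0,0,0]}'; python3 low.py | head -3; python3 - <<'E'
from cell import vision
import cv2
a=vision.read_camera("scene")
cv2.imwrite("pics/s13.png",cv2.resize(a[100:260,100:320],None,fx=3.5,fy=3.5))
E
```

```text
time_s: 17.1
tool_pos: [0.496, -0.0995, 0.0632]
tool_rot: [-151.4, -33.0, 11.2]
force: [-0.1, -0.6, 0.2]
grip_width: 0.0003
17.1 [-0.1 -0.6  0.2] [ 0.496  -0.0995  0.0632] [-15.  24.  60. 123. -66.  75. 101.]
theta -0.06 off [-0.0002  0.0005  0.0028]
-0.16 [-0.0074  0.0071  0.0129]
```

View pics/s13.png

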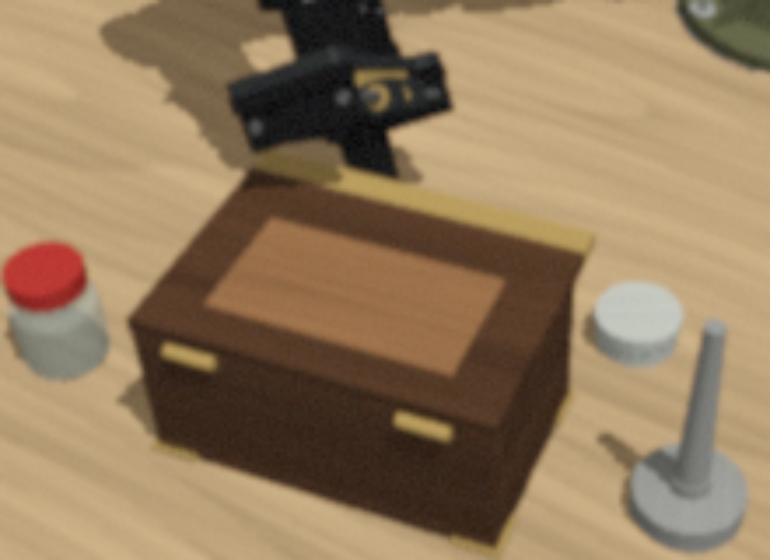

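```bash
python3 - <<'E'
from g import *
from h import proj
f=lambda p:((proj("scene",p)-100)*3.5).round(0)
for th in(0,.05,.1): print(th,f(edge(th,.11,.01)),f(edge(th,-.11,.01)),f(edge(th,.11,.0)))
print("rear corners outer",f(cw(SC,[.065,.11,.11])),f(cw(SC,[.065,-.11,.11])),f(cw(SC,[.065,.11,0])), f(cw(SC,[-.065,.11,0])))
o,p,r=st();print(f(p), tocase(p))
E
```

```text
0 [594. 227.] [264. 146.] [593. 240.]
0.05 [594. 217.] [262. 136.] [594. 229.]
0.1 [594. 208.] [260. 126.] [594. 220.]
rear corners outer [496. 422.] [124. 316.] [495. 549.] [568. 392.]
[395. 233.] [-0.10148941 -0.02249866  0.06291301]
```

```bash
python3 -m inch '{"dp":[[-0.008,-0.003,-0.0045],[-0.0125,-0.004,-0.007],[-0.0125,-0.004,-0.007],[-0.0125,-0.004,-0.007],[0.0163,-0.0122,-0.022],[0.0163,-0.0122,-0.022],[0.0163,-0.0122,-0.022],[0,0,0]],"turn":[0,0,0,0,0,0,0,0]}'; python3 -m inch '{"dp":[[0,0,0],[0,0,0],[0,0,0]],"turn":[0,0,0]}'; python3 - <<'E'
from g import *
from cell import vision
import cv2
a=vision.read_camera("scene");b=vision.read_camera("top")
cv2.imwrite("pics/s14.png",cv2.resize(a[100:260,100:320],None,fx=3.5,fy=3.5))
cv2.imwrite("pics/t14.png",cv2.resize(b[20:260,150:450],None,fx=2.4,fy=2.4))
o,p,r=st();print(p,o['force'],o['qpos'].round(0),tocase(p),abs(o['joint_velocities']).max())
E
```

```text
time_s: 18.15
tool_pos: [0.4432, -0.1093, 0.1561]
tool_rot: [-151.4, -33.4, 11.2]
force: [-0.1, 0.5, 0.3]
grip_width: 0.0004
time_s: 18.52
tool_pos: [0.4418, -0.1085, 0.1521]
tool_rot: [-151.4, -32.8, 11.2]
force: [0.8, -0.5, -0.5]
grip_width: 0.0005
[ 0.44204755 -0.1086068   0.1524339 ] [-0.4878348  -0.05780662 -0.0659965 ] [-24.   1.  68. 125. -45.  72.  85.] [-0.15603672 -0.02238079  0.1524339 ] 0.41430521879313076
```

View pics/s14.png

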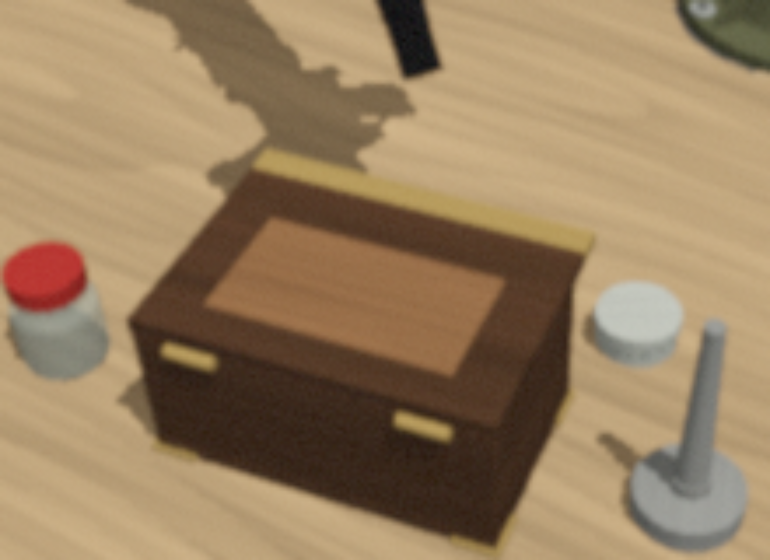

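View pics/t14.png

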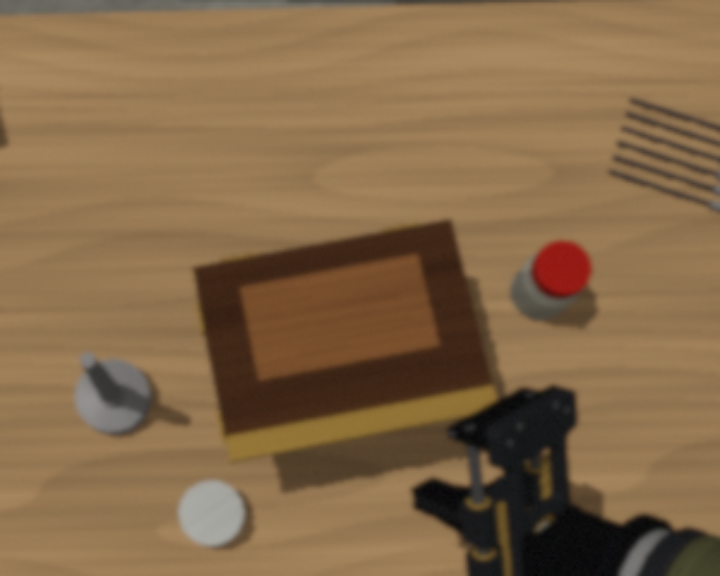

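```bash
python3 -m inch '{"dp":[[0.0163,-0.0122,-0.022],[0.0163,-0.0122,-0.022],[0.0163,-0.0122,-0.022],[0,0,0],[0,0,0],[0,0,0]],"turn":[0,0,0,0,0,0]}'; python3 - <<'E'
from cell import env,sensors
print(sensors.get_obs()['qpos'].round(1)); print(env.sign_off())
E
```

```text
time_s: 19.38
tool_pos: [0.4417, -0.1078, 0.2418]
tool_rot: [-151.3, -32.8, 11.1]
force: [-0.0, 1.0, -0.3]
grip_width: 0.0003
[-22.8 -13.9  59.7 119.1 -32.   72.9  66.7]
the job is handed in; nothing more can be done
None
```

The ring case is shut, and I handed the job in at 19.4 s.

**What I did:** With the gripper closed, I pushed the lid forward from behind with the fingers until it began to fall. I then moved the fingers over to the front and caught the lid on them at about 0.8 rad. I lowered it at about 0.2 rad/s, slowing towards the end. Last, I drew the fingers out forwards and lifted clear.

**Tilting the tool:** Moves can only turn the tool about its own axis, so I tilted it about 42° by pushing past the arm's full reach. I did this well away from the case.

**Last checks:**
- **Lid:** In the last pictures the lid's free edge matches the shut position to within about 0.03 rad, which is the camera error. It did not move after the finger left.
- **Bystanders:** The jar, mandrel and tin look exactly where they were.
- **Contact and forces:** The tool ended about 9 cm above and behind its last checked, clear position. Every wrist force reading was under 6 N, and the final ones were only noise.

**Not confirmed:**
- **Final closing:** The lid already looked shut when my model still expected about 0.06 rad. The last few millimetres of support were therefore not seen directly, and the forces were too small to show the moment it seated.
- **Final position:** I took no picture after the final lift.

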